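# Rebuild the edger's wheel pack in reverse order

### The job

The lens edger's wheel pack was taken apart for cleaning: the clamp collar came off first and stands on one end post of the rack, and the four wheels follow along the row in the order in which they came off. Put the pack back together on the upright arbor, one part at a time in the reverse order: begin with the wheel farthest from the collar, work along the row, and finish with the collar on top, flange down. Lower each part until it sits flat on the one below instead of letting it drop, and leave the brush, the dressing stick and the thickness gauge where they lie.

Things in the scene. Friction and masses are not known exactly. Their poses are not given: they have to be found in the camera images.
- wheel_rough: loose grinding wheel, a flat disc of diameter 52 mm and thickness 12 mm with a 20 mm through bore; plain tan abrasive rim, six dark dimples in the face. Origin: centre of the underside; z is its axis, upward. Grip across the rim.
- wheel_bevel: loose grinding wheel, a flat disc of diameter 48 mm and thickness 11 mm with a 20 mm through bore; shallow V groove round its brown rim (a look only: grip it as a plain disc), four dimples. Origin: centre of the underside; z is its axis, upward. Grip across the rim.
- wheel_fine: loose grinding wheel, a flat disc of diameter 44 mm and thickness 10 mm with a 20 mm through bore; slightly crowned grey-brown rim, three dimples. Origin: centre of the underside; z is its axis, upward. Grip across the rim.
- wheel_groove: loose grinding wheel, a flat disc of diameter 40 mm and thickness 9 mm with a 20 mm through bore; the smallest and thinnest, dark grey rim, chamfered upper edge, no dimples. Origin: centre of the underside; z is its axis, upward. Grip across the rim.
- collar: loose steel clamp collar: flange of diameter 38 mm, 6 mm thick, with a knurled neck of diameter 30 mm above it, 20 mm high in all, 20 mm through bore. Origin: centre of the flange's underside; z is its axis, upward. Grip across the neck.
- rack: fixed grey board, 74 x 292 mm, top 18 mm above the worktop. Five posts along its own y axis at x = 0, y = +112 (collar), +56, 0, -56, -112 mm (wheels, order varies). Each: a 25 mm washer, top 22 mm above the worktop, on which a part rests, and a 10 mm pin rising 13 mm more. Wheels stand only 4 to 16 mm apart: grip across the row. Origin: centre of the board, on the worktop; z up.
- arbor: fixed stand: grey round foot, diameter 82 mm; steel seat, diameter 32 mm, top 24 mm above the worktop; upright 14 mm arbor rising 53 mm above the seat, the top 9 mm a tapered nose. The wheels stack to 42 mm above the seat in any order, so the collar's underside ends 66 mm above the worktop. Bores have 3 mm play all round. Origin: centre of the foot, on the worktop; z up.
- brush: bystander: grey scrubbing brush with a bow handle, 30 x 85 x 55 mm, standing on its bristles; origin at the centre of its underside, y along its length
- stick: bystander: small brick-red dressing stick, 22 x 70 x 13 mm, lying flat; origin at the centre of its underside, y along its length
- gauge: bystander: lens thickness gauge with a round white dial and a curved caliper, 53 x 110 x 15 mm, lying flat on the strip of worktop in front of the fixed lens edger; origin at the centre of its underside, y along its length. (The edger is a solid machine 0.27 to 0.43 m high to the right of the rack and arbor, its near left corner at about x 0.48, y 0.14: bring the hand in round its front.)

How it is judged:
By the outcome, as a careful person would: the job done as asked, in the order asked, and still so for the second after the job is handed in, with the robot touching nothing.
It also fails if it takes over 96 s, if anything falls off the work surface, if the arm or the gripper's body presses on something with over 40 N, if the wrist force passes 120 N, or if a joint passes its speed limit or range.

### The arm

A 6-joint arm with a two-finger parallel gripper is mounted at the origin on a cart in front of the work surface, level with it; the furniture and walls round the work are solid. World frame = base frame: x ahead of the robot, y to its left, z up, the work surface at z = 0. Lengths are in mm, angles in rad, forces in N, time in s.
With the tool pointing down it reaches from about 325 to 875 mm from the base axis. Payload 4.4 kg.
Tool frame: the origin (TCP) lies on the centre line of the jaws, within the pads' length; the fingertips stand ahead of it and the grasp point (between the pads) lies 6 mm ahead of it (ctrl.tcp_to_tips is the z of the fingertips in the tool frame, in mm); z points along the fingers, y is the line along which they close (so a half turn about z gives the same grasp; the last joint's range is limited). The gripper opens to 85 mm and grips with 20 to 120 N. Pads are 22 mm wide; open, the fingers measure 114 mm over their backs; the gripper's body (76 mm by 85 mm) begins 54 mm behind the grasp point. The pads swing forward as they close: fully open they stand 13 mm farther back than shut.
Start: joints at [-1.302, 0.207, 1.542, -0, 1.393, -0.15], TCP at [233.82, -525.314, 222.682] pointing down, gripper open.
Joint ranges: [-2.73, 2.73], [-0.86, 2.22], [0.23, 2.46], [-1.11, 4.25], [0.08, 2.63], [-2.82, 2.82]. Speed limits (rad/s): [2.79, 2.79, 3.14, 3.14, 3.14, 3.14].

### API

Orientations are given as a 3x3 rotation matrix whose columns are the frame's x, y, z axes.
In Python, from plant import ctrl, sensors, optics gives the robot as it stands. Calls block until the motion is done:
- ctrl.move_ptp(position, orientation): joint-space move of the TCP to a pose.
- ctrl.move_l(position, rot=None, vel=150, threshold=None): straight line of the TCP; rot=None keeps the orientation; vel is the mean speed in mm/s. With threshold (N) it stops when the force on the tool has changed by that much, and returns True; else False.
- ctrl.set_joints(angles): joint-space move.
- ctrl.gripper_to(opening, force=None): finger opening in mm; force is the grip in N (None keeps the last); returns when the fingers have stopped.
- ctrl.hold(seconds).
- ctrl.solve_ik(position, orientation): joint angles nearest the present ones, or None.
- sensors.read_state(): the state.
- optics.grab_frame(name): name is "side" or "top"; returns (picture, depth): 384x512x3 uint8, red, green, blue; 384x512 float32, mm along the optical axis (not along the pixel's ray), 0 where there is no reading.
- optics.camera_params(name): a dict with "mtx" (3x3 intrinsics, pixels), "R" (3x3) and "t" (3): a world point X has camera coordinates R X + t. Camera axes: x right, y down, z forward; pixel columns grow to the right and rows downward; lengths in mm; the calibration is good to about 2 mm. A picture is of the moment at which its call begins. camera_params takes no time and is no camera call.
A pose or a line that the arm cannot do raises ctrl.MotionError and nothing moves.
- ctrl.finish_job(): hands the job in; it is judged then, once.
The state is a dict: "t": time; "q": joint angles; "qvel": joint speeds; "tau": joint torques, N m; "eef_pos": TCP position; "eef_rot": TCP orientation; "force": force on the tool from outside, world axes, zero at the start; "wrist_torque": the same for the moment, N m; "grip_width": finger opening in mm; "grasp_force": force on a finger pad.
Only numpy, scipy, OpenCV 4.12 (cv2) and the standard library are available. Lean on these libraries where they do the work, as an engineer would, in place of code of your own. Each camera call takes 0.05 s, during which the arm holds its last target. There are 200 camera calls.

## Working session

There is one attempt and no reset: what is moved stays moved. The work goes in short steps, each a Python script; the robot and the scene stay as the last script left them, time stands still between calls to the robot, and variables do not carry over. Pictures are saved under pics/ and viewed, at most 16 in all, crops included, and the job is handed in when it is done.

```bash
ls; mkdir -p pics
python3 - <<'E'
from plant import ctrl, sensors, optics
import cv2,numpy as np
for n in("top","side"):
    p,d=optics.grab_frame(n); cv2.imwrite(f"pics/{n}0.png",cv2.resize(p[:,:,::-1],(800,600),interpolation=cv2.INTER_CUBIC)); np.savez(f"{n}0.npz",p=p,d=d)
    c=optics.camera_params(n); print(n,c["mtx"].round(1).tolist(),c["R"].round(3).tolist(),c["t"].round(1).tolist(),(-c["R"].T@c["t"]).round())
s=sensors.read_state();print(s["t"],s["grip_width"],s["force"],ctrl.tcp_to_tips,s["eef_rot"])
E
```

```text
pics
top [[433.6, 0.0, 260.4], [0.0, 433.6, 192.7], [0.0, 0.0, 1.0]] [[-0.02, -1.0, 0.011], [-0.992, 0.018, -0.126], [0.126, -0.013, -0.992]] [174.5, 476.7, 918.3] [361. 178. 969.]
side [[419.4, 0.0, 251.9], [0.0, 419.4, 185.4], [0.0, 0.0, 1.0]] [[-0.888, -0.46, 0.012], [-0.21, 0.382, -0.9], [0.409, -0.801, -0.436]] [491.7, 81.3, 940.0] [ 69. 948. 477.]
0.1 85.82108776416739 [ 0.2396642  -0.35436055  0.55913989] 25.0 [[ 9.13591614e-01  4.06632575e-01 -5.59076927e-04]
 [ 4.06632837e-01 -9.13589410e-01  2.03116795e-03]
 [ 3.15172291e-04 -2.08299704e-03 -9.99997781e-01]]
```

View pics/top0.png

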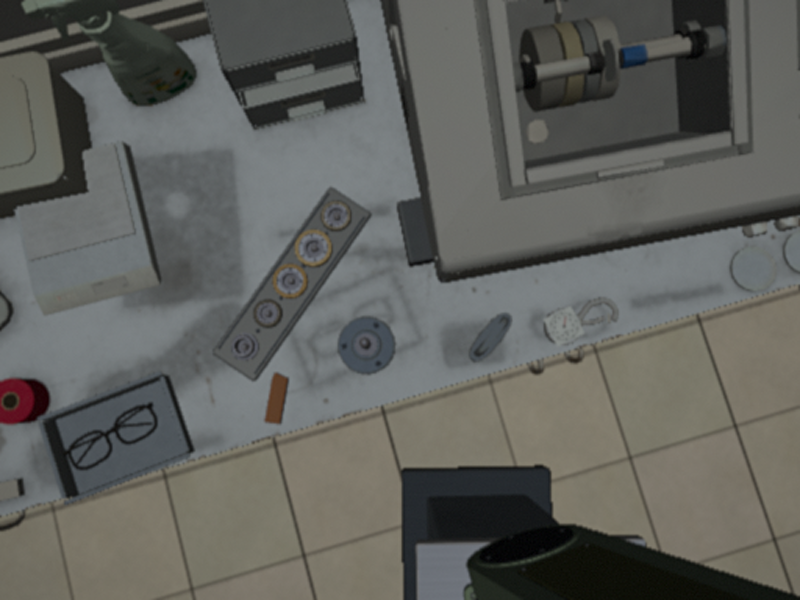

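View pics/side0.png

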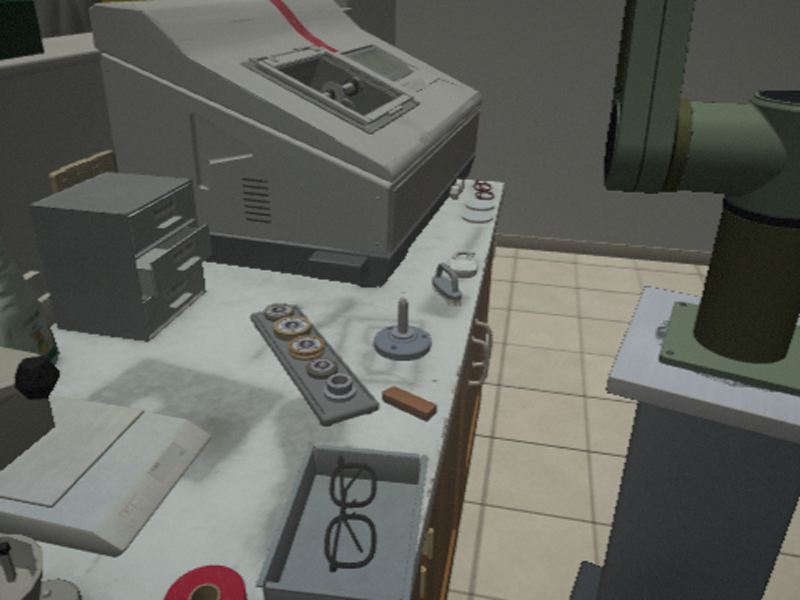

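The top view shows the collar at (244,346) at the near-left end of the rack. Wheels follow at (267,312), (290,280), (314,247) and (336,214), and the arbor is at (366,344). The side view agrees: collar at (340,385), arbor at (403,340). Next I measure these from the depth images.

```bash
cat > h.py <<'E'
import numpy as np,cv2
from plant import ctrl,sensors,optics
def cloud(n,d):
    c=optics.camera_params(n);v,u=np.mgrid[:d.shape[0],:d.shape[1]]
    r=np.stack([u,v,np.ones_like(u)],-1)@np.linalg.inv(c["mtx"]).T
    return (r*d[...,None]-c["t"])@c["R"]
def ray(n,uv,z):
    c=optics.camera_params(n);d=c["R"].T@np.linalg.inv(c["mtx"])@np.array([*uv,1.]);o=-c["R"].T@c["t"]
    return o+d*(z-o[2])/d[2]
def proj(n,X):
    c=optics.camera_params(n);p=c["mtx"]@(c["R"]@np.asarray(X,float)+c["t"]);return p[:2]/p[2]
E
python3 - <<'E'
from h import *
for n in("top","side"):
    f=np.load(n+"0.npz");P=cloud(n,f["d"]);ok=f["d"]>0
    X0=ray("top",np.array([366,344])*.64,24)[:2] ;
    print(n,"arbor guess",X0.round(1))
    r=np.hypot(*(P[...,:2]-X0).transpose(2,0,1))
    z=P[...,2]
    tb=ok&(r>60)&(r<75);print("table z",np.median(z[tb]))
    m=ok&(r<35)&(z>35)&(z<90);q=P[m];print("shaft",q.mean(0).round(1),q.min(0).round(1),q.max(0).round(1),len(q))
    for uv,h in(((336,214),33),((314,247),33),((290,280),33),((267,312),33),((244,346),42)):
        c=ray("top",np.array(uv)*.64,h)[:2]
        for _ in range(3):
            r=np.hypot(*(P[...,:2]-c).transpose(2,0,1))
            m=ok&(r<29)&(z>26)&(z<60);q=P[m]
            (cx,cy),R=cv2.minEnclosingCircle(q[:,:2].astype(np.float32));c=np.array([cx,cy]) if R<30 else c
        m2=ok&(r<29)&(r>10)&(z>26)&(z<60)
        print(uv,c.round(1),"R",round(R,1),"ztop",np.percentile(z[m2],[10,50,90]).round(1),m.sum())
im=np.load("top0.npz")["p"][:,:,::-1];a=im[110:250,130:260]
b=np.load("side0.npz")["p"][:,:,::-1][180:280,150:290]
cv2.imwrite("pics/c1.png",cv2.resize(a,None,fx=4.2,fy=4.2,interpolation=cv2.INTER_CUBIC))
cv2.imwrite("pics/c2.png",cv2.resize(b,None,fx=5.5,fy=5.5,interpolation=cv2.INTER_CUBIC))
E
```

```text
top arbor guess [421.5 223.5]
table z -0.06470468407692385
shaft [420.9 223.8  70.6] [415.3 217.7  45.8] [427.2 230.1  80.6] 41
(336, 214) [605.1 264.7] R 22.0 ztop [28.9 31.3 33.6] 263
(314, 247) [559.  296.4] R 26.4 ztop [31.1 33.4 35.6] 404
(290, 280) [513.3 329. ] R 24.5 ztop [30.4 32.6 34.7] 342
(267, 312) [467.9 360.4] R 20.1 ztop [27.6 30.4 33. ] 217
(244, 346) [422.2 392.2] R 19.1 ztop [27.5 38.6 43.4] 204
side arbor guess [421.5 223.5]
table z -1.8801880862872842
shaft [422.7 230.2  54.9] [416.9 222.9  35.2] [431.1 235.4  75.1] 115
(336, 214) [602.5 271.4] R 27.2 ztop [27.4 30.  31. ] 152
(314, 247) [562.5 299. ] R 28.3 ztop [28.8 31.9 33.2] 265
(290, 280) [514.5 331.3] R 24.8 ztop [29.1 31.1 32.2] 234
(267, 312) [469.  364.7] R 19.9 ztop [26.8 29.  30.3] 175
(244, 346) [423.  396.3] R 18.8 ztop [27.  34.8 40.5] 244
```

View pics/c1.png

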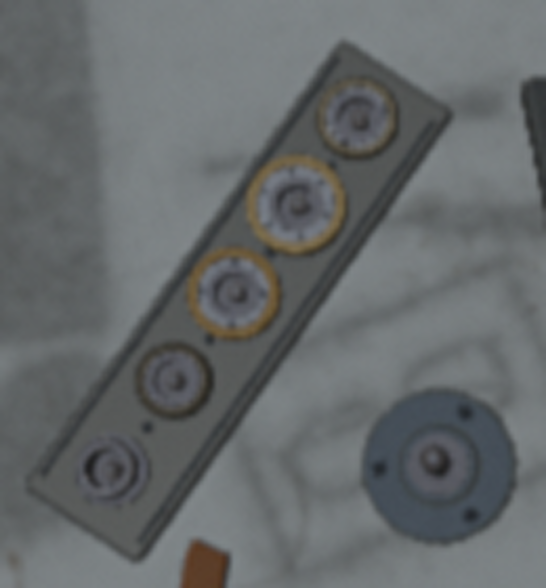

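View pics/c2.png

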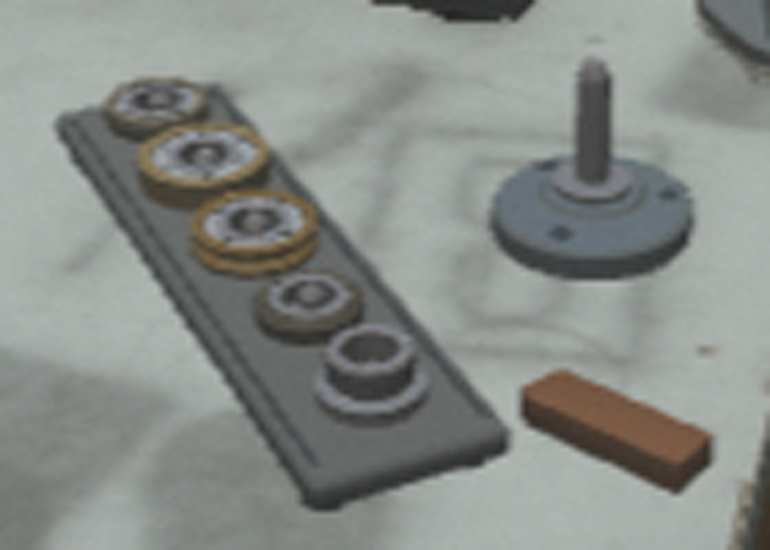

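Order from the far end: fine (44 mm), rough (52), bevel (48), groove (40), collar with its flange down. In crop 1 they lie at (358,117), (297,204), (234,293), (174,380) and (111,469), with the arbor seat at (438,464). In crop 2 the collar is clearly flange down at (372,370). The top-view spacing (56 mm), radii and heights match the given sizes. I'll check the arbor rays and IK, then approach.

```bash
cat >> h.py <<'E'
PARTS=dict(fine=((605.1,264.7),44,10),rough=((559.,296.4),52,12),bevel=((513.3,329.),48,11),groove=((467.9,360.4),40,9),collar=((422.2,392.2),30,20))
u=np.array([605.1-422.2,264.7-392.2,0]);u/=np.linalg.norm(u)   # along row, away from collar
w=np.array([-u[1],u[0],0])                                      # across row
def R_(s): x=s*u; z=np.array([0,0,-1.]); return np.stack([x,np.cross(z,x),z],1)
def retreat(d): return 76-np.sqrt(76**2-(d/2)**2)
def st(): 
    s=sensors.read_state();print("t %.1f"%s["t"],"p",np.round(s["eef_pos"],1),"F",np.round(s["force"],1),"w %.1f g %.1f"%(s["grip_width"],s["grasp_force"]));return s
E
python3 - <<'E'
from h import *
for n,px,z in(("seat",(438,464),24),("tip",(436,460),77),("fine",(358,117),32),("rough",(297,204),34),("bevel",(234,293),33),("groove",(174,380),31),("collar",(111,469),42)):
    print(n,ray("top",((np.array(px)+.5)/4.2-.5)+[130,110],z).round(1))
for n,px,z in(("seat",(593,182),24),("tip",(593,64),76),("fine",(157,99),32),("rough",(203,152),34),("bevel",(254,217),33),("groove",(313,291),31),("collar",(371,348),42)):
    print("side",n,ray("side",((np.array(px)+.5)/5.5-.5)+[150,180],z).round(1))
for s in(1,-1):
    for p in((605,265,115),(421,224,115),(422,392,100)):
        q=ctrl.solve_ik(np.array(p,float),R_(s));print(s,p,None if q is None else np.round(q,2))
    try: print(np.round(ctrl.solve_ik(np.array([330,0,260.]),R_(s)),2))
    except Exception as e: print(e)
E
```

```text
seat [421.6 224.3  24. ]
tip [420.2 222.6  77. ]
fine [604.7 263.8  32. ]
rough [558.1 295.7  34. ]
bevel [511.9 328.6  33. ]
groove [467.2 359.8  31. ]
collar [421.1 389.3  42. ]
side seat [420.9 231.1  24. ]
side tip [422.1 230.7  76. ]
side fine [605.3 268.2  32. ]
side rough [559.8 299.5  34. ]
side bevel [514.4 330.6  33. ]
side groove [468.2 361.1  31. ]
side collar [421.8 396.4  42. ]
1 (605, 265, 115) [ 0.28  0.48  1.41 -0.    1.25  2.46]
1 (421, 224, 115) [ 0.31  0.12  1.88 -0.    1.14  2.49]
1 (422, 392, 100) [ 0.6   0.34  1.65 -0.    1.16  2.78]
[-0.26 -0.4   2.02 -0.    1.52  1.92]
-1 (605, 265, 115) [ 0.28  0.48  1.41 -0.    1.25 -0.68]
-1 (421, 224, 115) [ 0.31  0.12  1.88 -0.    1.14 -0.65]
-1 (422, 392, 100) [ 0.6   0.34  1.65 -0.    1.16 -0.36]
[-0.26 -0.4   2.02 -0.    1.52 -1.23]
```

```bash
cat >> h.py <<'E'
OFF=np.array([.5,1.5,0]); ARB=np.array([421.1,225.2,0])
Rt=R_(-1)
def pick(n,zt,grip=40,zc=115,opening=None):
    c,d,h=PARTS[n];p=np.array([*c,0.])+OFF
    ctrl.gripper_to(opening or min(85,d+16))
    ctrl.move_l(p+[0,0,zc],Rt,vel=200)
    hit=ctrl.move_l(p+[0,0,zt],vel=90,threshold=6)
    print("hit",hit);st()
    return p
E
python3 - <<'E'
from h import *
ctrl.move_ptp(np.array([330,0,260.]),Rt)
ctrl.move_ptp(np.array([370,180,220.]),Rt)
ctrl.gripper_to(60)
p=np.array([*PARTS["fine"][0],0])+OFF
ctrl.move_l(p+[0,0,115],vel=200);st()
for n in("top","side"):
    im,d=optics.grab_frame(n);cv2.imwrite(f"pics/{n}1.png",im[:,:,::-1])
a=cv2.resize(cv2.imread("pics/side1.png")[130:330,120:390],None,fx=2.9,fy=2.9,interpolation=cv2.INTER_CUBIC);cv2.imwrite("pics/c3.png",a)
E
```

```text
t 4.7 p [605.2 266.2 115.3] F [ 0.  -0.  -0.1] w 59.9 g 0.0
```

View pics/c3.png

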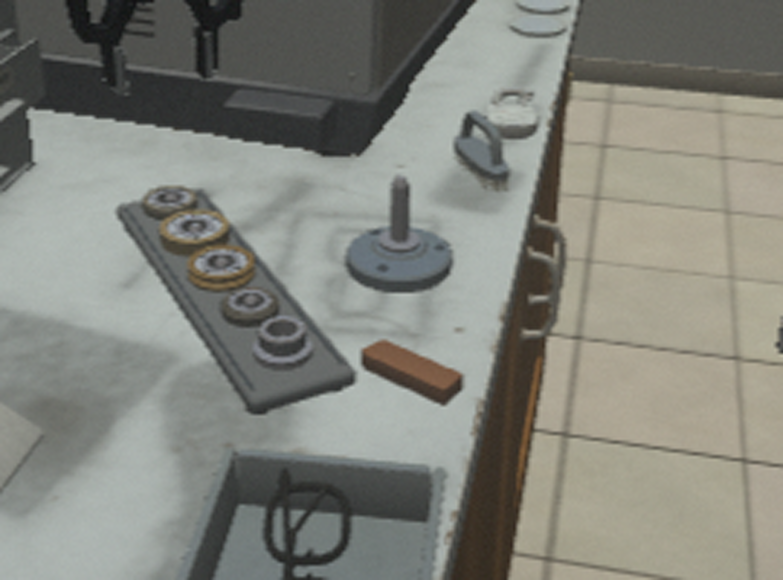

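The crop shows the two fingertips at about (118,93) and (206,77), above the fine wheel at (170,200). I'll compare them with the projected kinematics, then grip.

Run:
```python
from h import *
s=st();P=np.array(s["eef_pos"])
print("mid seen",(np.array([162,85])/2.9+[120,130]).round(1),"seps", (np.array([206-118,77-93])/2.9).round(1))
for z in(90,95,97,100):print(z,proj("side",[P[0],P[1],z]).round(1),(proj("side",[*(P+34*w)[:2],z])-proj("side",[*(P-34*w)[:2],z])).round(1))
pick("fine",47.5-.8*retreat(44))
ctrl.gripper_to(30,40);st()
p=np.array(sensors.read_state()["eef_pos"])
ctrl.move_l(p+[0,0,30],vel=80);st()
im,d=optics.grab_frame("side");cv2.imwrite("pics/c4.png",cv2.resize(im[130:250,120:280,::-1],None,fx=4.8,fy=4.8,interpolation=cv2.INTER_CUBIC))
```

```text
t 4.8 p [605.3 266.2 115.7] F [0.5 1.  0.8] w 60.0 g 0.0
mid seen [175.9 159.3] seps [30.3 -5.5]
90 [177.  174.1] [-29.3   5.5]
95 [176.9 172.1] [-29.4   5.5]
97 [176.8 171.3] [-29.4   5.5]
100 [176.7 170. ] [-29.4   5.4]
hit False
t 6.2 p [606.2 266.4  45.5] F [ 0.9 -0.7 -0.2] w 60.2 g 0.0
t 6.6 p [605.8 266.3  45.3] F [-0.   0.1  0.2] w 29.9 g 0.0
t 7.1 p [606.3 266.4  76.3] F [ 0.3 -0.4  0.6] w 30.2 g 0.0
```

View pics/c4.png

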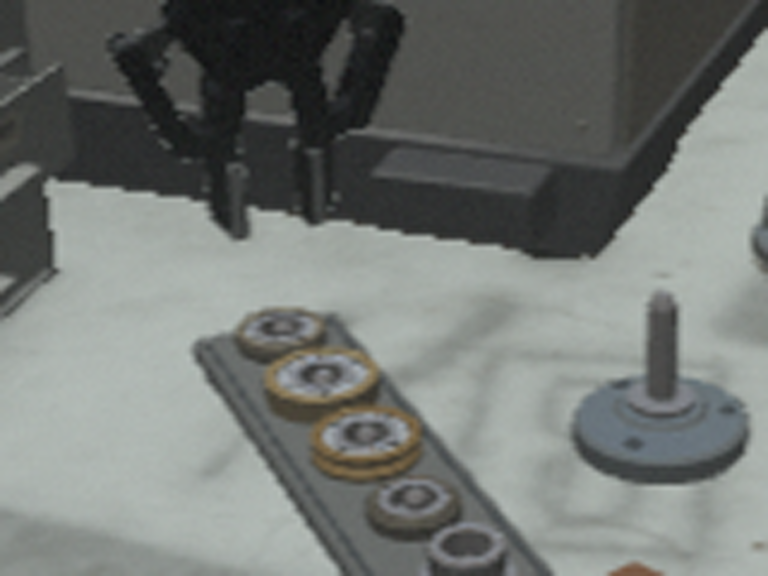

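Run:
```python
from h import *
s=st()
im,d=optics.grab_frame("side");C=cloud("side",d)
for (a,b) in((235,230),(236,215),(316,212),(316,195),(282,330),(322,378)):
    v=int(b/4.8+130);u_=int(a/4.8+120);print((a,b),C[v,u_].round(0))
im,d=optics.grab_frame("top");C=cloud("top",d)
m=(d>0)&(C[...,2]>60)&(C[...,2]<400)&(C[...,0]>480)&(C[...,0]<720)&(C[...,1]>165)&(C[...,1]<380)
ys,xs=np.where(m);print(m.sum(),C[m].min(0).round(),C[m].max(0).round())
cv2.imwrite("pics/c5.png",cv2.resize(im[60:260,100:340,::-1],None,fx=3,fy=3,interpolation=cv2.INTER_CUBIC))
print(np.round(s["q"],3),np.round(s["eef_rot"],3).tolist(), np.round(ctrl.solve_ik(np.array(s["eef_pos"]),Rt),3))
```

```text
t 7.2 p [605.8 266.3  75.5] F [0.5 0.5 0.2] w 30.0 g 0.0
(235, 230) [611. 291.  92.]
(236, 215) [608. 290.  99.]
(316, 212) [589. 259.  91.]
(316, 195) [587. 261. 102.]
(282, 330) [608. 265.  29.]
(322, 378) [559. 300.  32.]
1670 [510. 165.  73.] [720. 324. 400.]
[ 0.283  0.527  1.431 -0.     1.183 -0.679] [[-0.82, 0.572, 0.0], [0.572, 0.82, 0.0], [-0.0, 0.0, -1.0]] [ 0.283  0.527  1.431 -0.     1.184 -0.679]
```

View pics/c5.png

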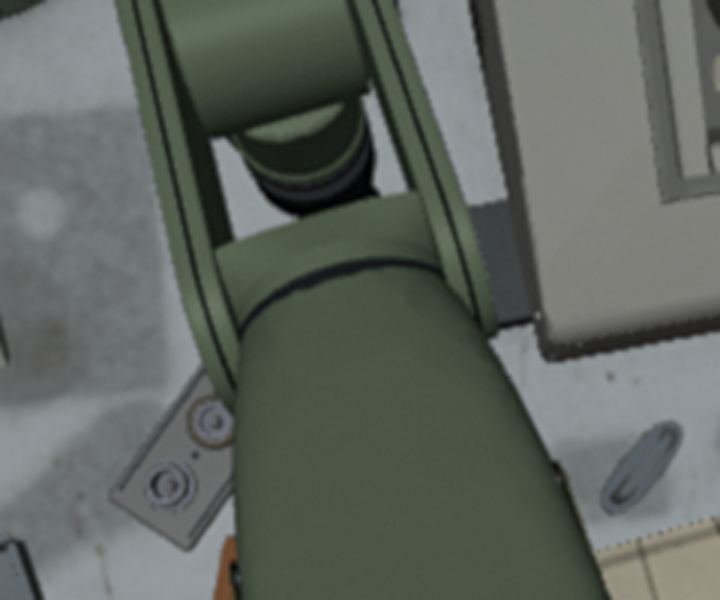

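Crop 4 shows the closed fingertips at (235,238) and (318,222), still well above the fine wheel at (280,330). Depth puts them at z≈90, although the reported TCP is 75. XY agrees with the kinematics. Crop 5 shows the arm clear of the edger, whose corner is at (545,345). So there is a height offset of about 35 mm, which I'll measure by touching the rack board.

Run:
```python
from h import *
p=np.array([*PARTS["fine"][0],0])+OFF
ctrl.gripper_to(60)
ctrl.move_l(p+[0,0,30],vel=100);st()
im,d=optics.grab_frame("side");cv2.imwrite("pics/c6.png",cv2.resize(im[130:250,120:280,::-1],None,fx=4.8,fy=4.8,interpolation=cv2.INTER_CUBIC))
print(ctrl.move_l(p+[0,0,-5],vel=30,threshold=4));st()
im,d=optics.grab_frame("side");cv2.imwrite("pics/c7.png",cv2.resize(im[130:250,120:280,::-1],None,fx=4.8,fy=4.8,interpolation=cv2.INTER_CUBIC))
```

```text
t 8.3 p [605.5 266.2  29.5] F [ 0.1 -0.1  0.4] w 60.0 g 0.0
True
t 9.1 p [605.3 266.2   4.4] F [-0.7 -1.2  5. ] w 59.9 g 2.4
```

View pics/c7.png

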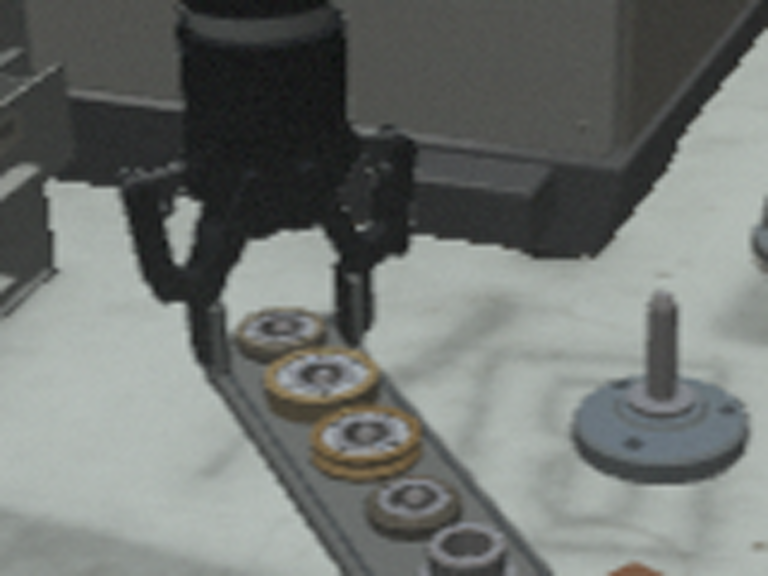

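Contact came at reported TCP z=4.4. The crop shows the fingers at (210,365) and (355,340), straddling the fine wheel and centred on it. So tip z = TCP + 13.6 at 60 mm opening. I'll use that for the grasp.

```bash
cat >> h.py <<'E'
def ztcp(tip,d): return tip-7.3-retreat(d)    # reported TCP z that puts fingertips at height tip (touch-calibrated)
E
python3 - <<'E'
from h import *
p=np.array([*PARTS["fine"][0],0])+OFF
ctrl.move_l(p+[0,0,ztcp(23.5,44)],vel=40)
ctrl.gripper_to(30,40);st()
ctrl.move_l(p+[0,0,80],vel=120);s=st()
im,d=optics.grab_frame("side");cv2.imwrite("pics/c8.png",cv2.resize(im[110:240,120:280,::-1],None,fx=4.5,fy=4.5,interpolation=cv2.INTER_CUBIC))
E
```

```text
t 9.9 p [605.6 266.1  13. ] F [-0.6 -0.8  1.9] w 41.2 g 40.7
t 10.6 p [605.  266.   79.4] F [-0.3  0.6 -1.7] w 41.5 g 40.5
```

View pics/c8.png

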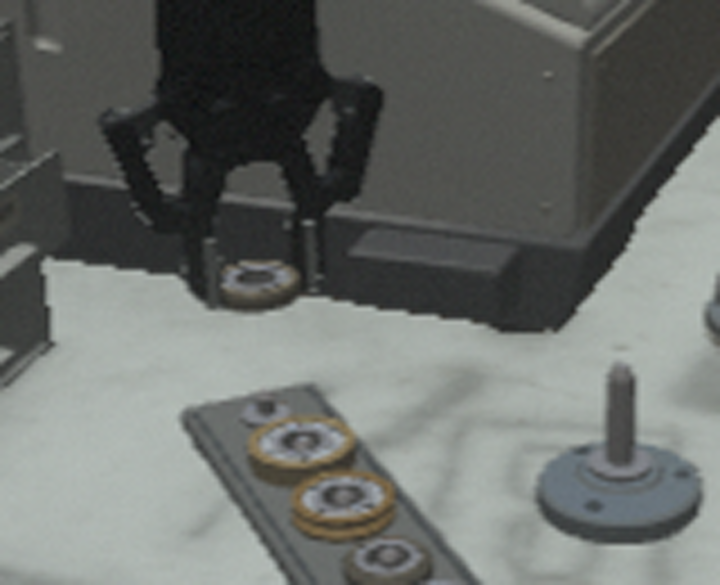

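Crop 8 shows the wheel held level at (258,283) between the tips. Next I carry it over the arbor, put it on the shaft and centre it by touch.

```bash
cat >> h.py <<'E'
def pos(): return np.array(sensors.read_state()["eef_pos"])
def probe(base,ax,dist=6,thr=3):
    r=[]
    for s in(1,-1):
        h=ctrl.move_l(base+s*dist*ax,vel=15,threshold=thr); r.append(float((pos()-base)@ax)); print("probe",s,h,round(r[-1],2))
        ctrl.move_l(base,vel=40)
    return base+ax*sum(r)/2
E
python3 - <<'E'
from h import *
ctrl.move_l(ARB+[0,0,88],vel=180);st()
print(ctrl.move_l(ARB+[0,0,52],vel=50,threshold=4));st()
im,d=optics.grab_frame("side");cv2.imwrite("pics/c9.png",cv2.resize(im[110:270,180:340,::-1],None,fx=3.7,fy=3.7,interpolation=cv2.INTER_CUBIC))
E
```

```text
t 11.8 p [422.2 225.4  88.3] F [ 0.2  0.3 -1. ] w 41.4 g 40.5
False
t 12.7 p [421.4 225.3  52.2] F [ 0.  -0.3 -0.4] w 41.3 g 40.5
```

View pics/c9.png

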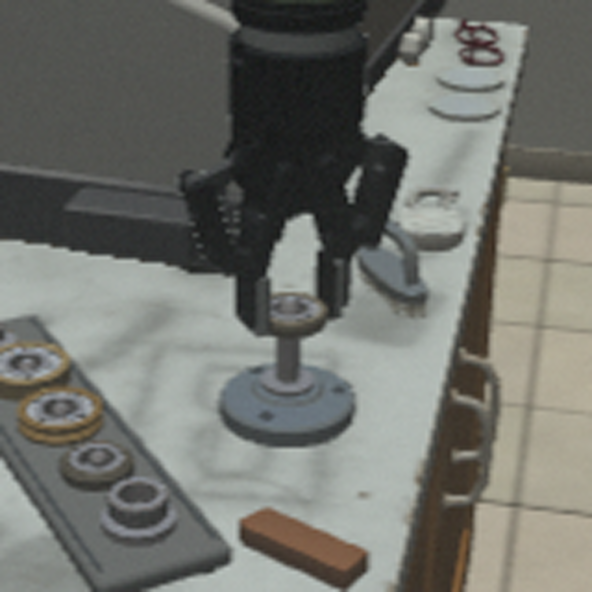

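Crop 9 shows the wheel threaded on the shaft. Its right rim is at x=327, so its centre is near (291,313), with the shaft at x≈287. Touch-centring next.

Run:
```python
from h import *
b=ARB+[0,0,52.]
c=probe(b,w); c=probe(c,u); print("centre",c.round(2));st()
```

```text
probe 1 True 3.95
probe -1 True -2.03
probe 1 True 2.87
probe -1 True -3.06
centre [421.57 226.04  52.  ]
t 15.1 p [421.4 225.9  51.8] F [-0.1 -0.6 -1.4] w 41.4 g 41.2
```

The play is ±3 mm on both axes, so the centre is now known. I lower onto the seat, release, and start the next wheel.

```bash
cat >> h.py <<'E'
ARB=np.array([421.57,226.04,0])
def place(zb,dz,d):
    "zb: height of the surface, dz: TCP minus part underside"
    if pos()[2]<75: pass
    else:
        ctrl.move_l(ARB+[0,0,88+max(0,dz+9)],vel=200)
        if ctrl.move_l(ARB+[0,0,58],vel=80,threshold=6): print("EARLY");st();return
    ctrl.move_l(ARB+[0,0,zb+dz+4],vel=60,threshold=6);st()
    print("seat",ctrl.move_l(ARB+[0,0,zb+dz-2.5],vel=15,threshold=2.5),"expected",zb+dz);st()
    ctrl.gripper_to(min(85,d+14));st()
    ctrl.move_l(pos()*[1,1,0]+[0,0,90],vel=150)
def grab(n,tip,f=40):
    c,d,h=PARTS[n];p=np.array([*c,0.])+OFF
    ctrl.gripper_to(d+16)
    ctrl.move_l(p+[0,0,80],vel=200)
    z=ztcp(tip,d);print("hit",ctrl.move_l(p+[0,0,z],vel=70,threshold=6))
    ctrl.gripper_to(max(d-20,5),f);s=st()
    ctrl.move_l(p+[0,0,90],vel=150);st()
    return z-22
E
python3 - <<'E'
from h import *
place(24,-9.1,44)
st()
im,d=optics.grab_frame("side");cv2.imwrite("pics/c10.png",cv2.resize(im[110:270,180:340,::-1],None,fx=3.7,fy=3.7,interpolation=cv2.INTER_CUBIC))
E
```

```text
t 15.8 p [421.6 226.1  18.7] F [ 0.4 -0.5 -0.5] w 41.1 g 41.2
seat True expected 14.9
t 16.1 p [422.2 226.2  15.1] F [-0.7 -0.3  3.3] w 41.4 g 41.6
t 16.4 p [420.8 225.8  13.9] F [ 0.3 -0.1  0.6] w 58.1 g 0.0
t 17.1 p [420.3 225.6  89.5] F [-0.4 -1.2 -0.7] w 58.3 g 0.0
```

View pics/c10.png

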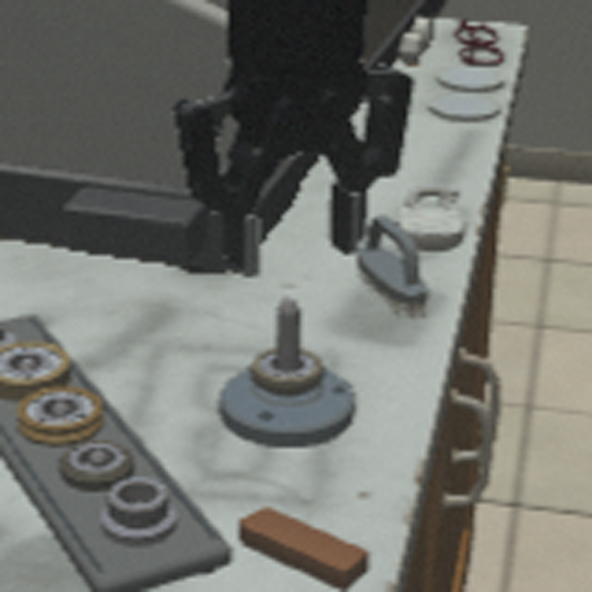

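Crop 10 shows the fine wheel flat on the seat at (287,370). Next is the rough wheel.

Run:
```python
from h import *
dz=grab("rough",24.2); 
s=sensors.read_state()
if s["grip_width"]>46 and s["grasp_force"]>25: place(34,dz,52)
st()
```

```text
hit False
t 19.8 p [560.3 298.3  13.7] F [-0.9 -0.1  5.8] w 50.0 g 41.2
t 20.4 p [558.6 297.6  89. ] F [-0.3  0.5 -1.8] w 50.1 g 41.6
t 22.5 p [421.4 226.   28. ] F [-0.1 -0.1 -1.2] w 50.0 g 41.6
seat True expected 24.314284285428492
t 22.9 p [422.3 226.2  25.6] F [-0.4  0.6  3.3] w 49.9 g 42.1
t 23.2 p [420.9 225.8  24.3] F [-0.7  0.2  0.7] w 66.2 g 0.0
t 23.8 p [420.5 225.7  89.7] F [ 0.1 -0.8 -1.1] w 65.9 g 0.0
```

Run:
```python
from h import *
dz=grab("bevel",25)
im,d=optics.grab_frame("side");cv2.imwrite("pics/c11.png",cv2.resize(im[130:270,140:300,::-1],None,fx=4.2,fy=4.2,interpolation=cv2.INTER_CUBIC))
```

```text
hit False
t 26.2 p [514.5 330.9  15.1] F [-1.1 -0.1  5.6] w 45.9 g 40.5
t 26.9 p [513.  330.1  89.1] F [ 0.7  0.6 -2. ] w 45.9 g 41.1
```

View pics/c11.png

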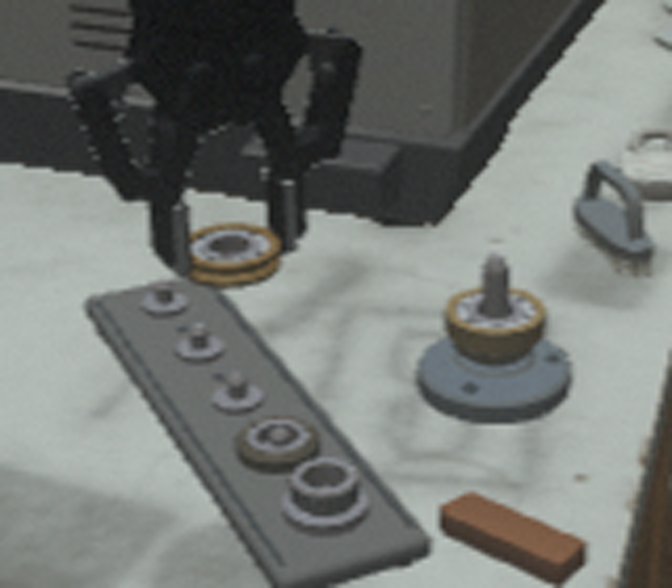

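Crop 11 shows the bevel wheel level in the jaws at (235,255) and the rough wheel flat on the arbor at (495,325). Placing bevel.

Run:
```python
from h import *
place(46,ztcp(25,48)-22,48)
dz=grab("groove",25);s=sensors.read_state()
if s["grip_width"]>34 and s["grasp_force"]>25: place(57,dz,40)
im,d=optics.grab_frame("side");cv2.imwrite("pics/c12.png",cv2.resize(im[130:270,180:340,::-1],None,fx=4.2,fy=4.2,interpolation=cv2.INTER_CUBIC))
```

```text
t 28.7 p [421.  225.8  41.3] F [ 0.7 -0.2  0.1] w 46.0 g 41.1
seat True expected 37.81102550927979
t 29.1 p [422.2 226.2  39.1] F [-0.4  0.6  3.8] w 46.0 g 41.6
t 29.4 p [420.6 225.7  37.8] F [ 0.   0.2 -0.6] w 62.2 g 0.0
hit False
t 32.4 p [469.  362.3  16.2] F [-1.1 -0.8  5. ] w 37.3 g 39.7
t 33.0 p [467.7 361.5  89.2] F [-1.  -0.4 -0.5] w 37.0 g 40.1
t 34.7 p [421.7 226.1  54.1] F [0.1 0.2 0.2] w 37.0 g 40.1
seat True expected 50.02121111929344
t 35.0 p [422.1 226.2  51.2] F [-0.6 -0.3  4.4] w 37.2 g 40.6
t 35.3 p [420.8 225.8  50. ] F [ 0.3 -0.  -0.5] w 53.9 g 0.0
```

View pics/c12.png

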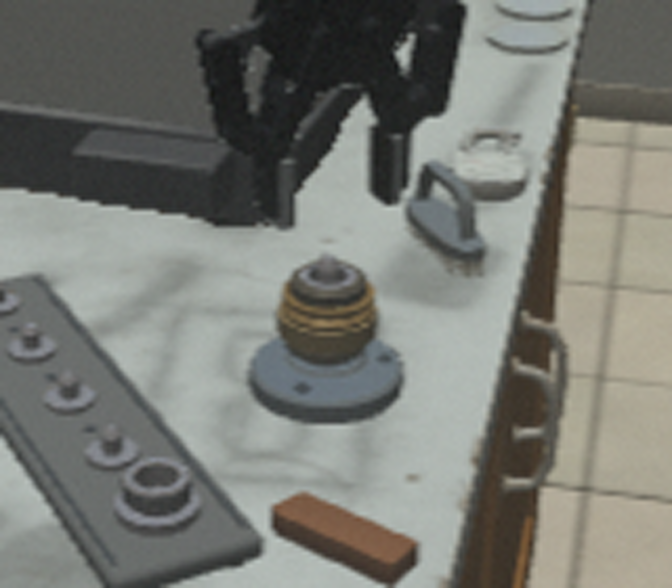

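Crop 12 shows all four wheels flat on the arbor, with groove on top at (330,280), and the collar on its post at (157,490). Now the collar, gripped on its neck.

Run:
```python
from h import *
dz=grab("collar",32);s=sensors.read_state()
assert 22<s["grip_width"]<32 and s["grasp_force"]>25
ctrl.move_l(ARB+[0,0,105],vel=180)
print(ctrl.move_l(ARB+[0,0,66+dz+5],vel=40,threshold=6));st()
print("seat",ctrl.move_l(ARB+[0,0,66+dz-2.5],vel=12,threshold=2.5),"exp",66+dz);st()
im,d=optics.grab_frame("side");cv2.imwrite("pics/c13.png",cv2.resize(im[130:270,180:340,::-1],None,fx=4.2,fy=4.2,interpolation=cv2.INTER_CUBIC))
```

```text
hit False
t 38.3 p [423.4 394.2  24.2] F [-0.9 -0.7  3.9] w 27.6 g 39.3
t 38.9 p [422.2 393.3  89.4] F [-0.2  0.1 -1.2] w 27.4 g 39.5
False
t 40.9 p [421.9 226.1  72.4] F [ 0.1 -0.2 -0.3] w 27.7 g 39.5
seat True exp 67.20503338701353
t 41.4 p [421.8 226.1  68.2] F [-0.3  0.2  3.4] w 27.9 g 39.9
```

View pics/c13.png

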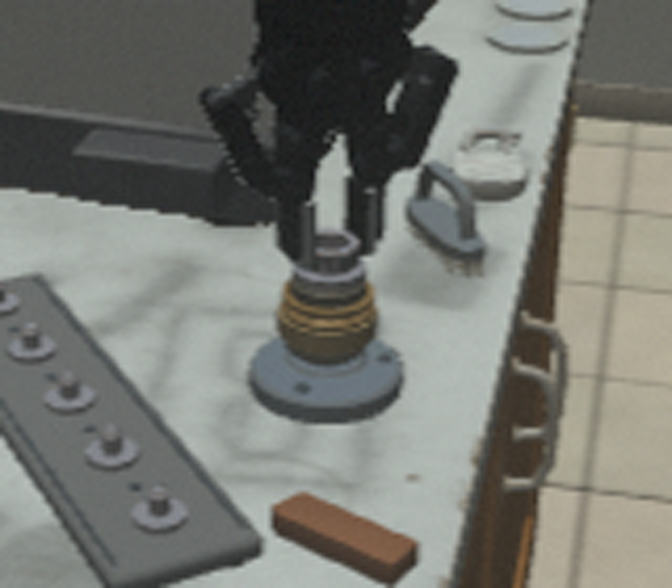

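Crop 13 shows the collar seated, flange down, on the groove wheel at (330,275), at the expected height. Release, retreat and take a final look.

Run:
```python
from h import *
ctrl.gripper_to(46);st()
ctrl.move_l(pos()*[1,1,0]+[0,0,170],vel=120)
ctrl.move_l(np.array([340,150,240.]),vel=150);ctrl.hold(.3);st()
im,d=optics.grab_frame("side");cv2.imwrite("pics/c14.png",cv2.resize(im[130:270,180:340,::-1],None,fx=4.2,fy=4.2,interpolation=cv2.INTER_CUBIC))
C=cloud("side",d);m=(d>0)&(np.hypot(C[...,0]-422,C[...,1]-228)<25)&(C[...,2]>60);print(C[m].max(0).round(1))
```

```text
t 41.7 p [420.4 225.7  66.9] F [ 0.8 -0.1  0. ] w 46.0 g 0.0
t 44.1 p [340.  150.2 239.6] F [0.2 0.2 0.3] w 45.9 g 0.0
[442.  248.3  85.5]
```

View pics/c14.png

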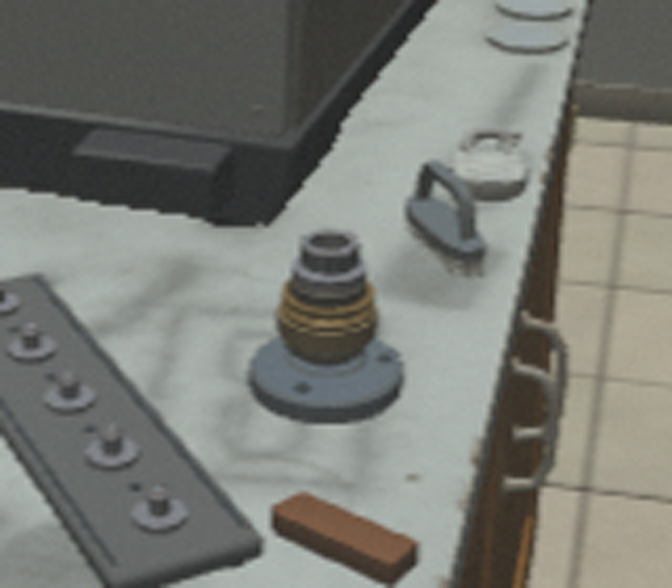

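The final crop shows the whole stack upright on the arbor with the collar on top at (330,255), and the brush, stick and gauge unmoved. Its top is at about 86 mm, as it should be.

```bash
python3 -c "
from plant import ctrl
print(ctrl.finish_job())"
```

```text
the job is handed in; nothing more can be done
None
```

The wheel pack is back on the arbor in the order fine, rough, bevel, groove, with the collar on top flange down; each part was lowered to contact, the bystanders were left alone, and the job was handed in at about 44 s.

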